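# Rake and tamp a heap of bobbins level in the bobbin tray

### The arm

A 6-joint arm with a two-finger parallel gripper is mounted at the origin on a cart in front of the work surface, level with it; the furniture and walls round the work are solid. World frame = base frame: x ahead of the robot, y to its left, z up, the work surface at z = 0. Lengths are in m, angles in degrees, forces in N, time in s.
With the tool pointing down it reaches from about 0.275 to 0.825 m from the base axis. Payload 5.2 kg.
Tool frame: the origin (TCP) lies at the very end of the fingers, on their centre line; the grasp point (between the pads) lies 19 mm behind it; z points along the fingers, y is the line along which they close (so a half turn about z gives the same grasp; the last joint's range is limited). The gripper opens to 93 mm and grips with 3 to 60 N. Pads are 15 mm wide; open, the fingers measure 128 mm over their backs; the gripper's body (75 mm by 188 mm) begins 65 mm behind the grasp point.
Start: joints at [-86.161, 14.817, 87.949, -0, 77.235, -11.62], TCP at [0.147, -0.53, 0.219] pointing down, gripper open.
Joint ranges: [-179.93, 179.93], [-52.35, 119.4], [10.71, 147.94], [-69.91, 249.91], [12.55, 155.21], [-178.61, 178.61]. Speed limits (degrees/s): [147.25, 147.25, 180, 180, 180, 180].

### API

Orientations are given as a 3x3 rotation matrix whose columns are the frame's x, y, z axes.
In Python, from bench import * gives the robot as it stands.
- The arm moves only by the tool apply_moves, never from a script. Its argument "deltas" is a list of rows, each a list of 5 numbers: the finger opening in mm, from 0 to 93, then the shift along the world's x, y, z in mm, then the turn about the world's z in degrees. In form: [[fingers, dx, dy, dz, turn], ...]. A call has 1 to 20 rows; each row is the pose to reach, as a shift and turn from the pose commanded when the call began; what a row does not reach only later rows make up. A row lasts 1/12 s, in which the tool goes at most 41.7 mm and 7.16 degrees, less where a joint would pass 70% of its speed; a pose out of reach is approached as far as the arm can. A call with a gripper value outside its range is refused whole. The fingers move at their own pace and stop on an object; "squeeze" is the grip in N (left out, the last holds). Time passes only in rows, so rows that repeat a pose let the fingers close. It gives the time, the measured TCP pose, the force, the opening and the grip force at its end, in the units of the state.
- read_state(): the state, without advancing time (a new reading comes with each control period).
- snapshot(name): name is "side" or "top" or "wrist"; returns a dict with "image" (400x640x3 uint8, red, green, blue), "z_map" (400x640 float32, m along the optical axis (not along the pixel's ray), 0 where there is no reading), "fx", "fy", "cx", "cy" (pixels), "extrinsics" (4x4, takes a point from world to camera coordinates). Camera axes: x right, y down, z forward; pixel columns grow to the right and rows downward; lengths in m; the calibration is good to about 2 mm. The wrist camera is an equidistant fisheye: a pixel r from the principal point sees the ray r / f radians off the axis. A picture is of the moment at which its call begins.
- finish_job(): hands the job in; it is judged then, once.
The state is a dict: "time_s": time; "joints": joint angles; "qd": joint speeds; "effort": joint torques, N m; "ee_pos": TCP position; "ee_rot": TCP orientation; "force": force on the tool from outside, world axes, zero at the start; "ft_torque": the same for the moment, N m; "gripper_width": finger opening in m; "gripper_force": force on a finger pad.
Only numpy, scipy, OpenCV 4.12 (cv2) and the standard library are available. Lean on these libraries where they do the work, as an engineer would, in place of code of your own. Each camera call takes 0.05 s, during which the arm holds its last target. There are 200 camera calls.

### The job

Eight bobbins lie heaped in the shallow tray under the thread shelf: take the tamper by its handle and, touching the bobbins with nothing but the tamper, rake the heap out towards both ends of the tray until no bobbin stands on edge or on another. Then tamp the layer down firmly with the sole held flat, first on the bobbins in the left half and then on those in the right half, so that all eight lie flat on the tray floor in a single layer reaching into both ends. Finally stand the tamper sole-down on the table well clear of the tray and let go, leaving the thread cones on the shelf and the wax block undisturbed.

Things in the scene. Friction and masses are not known exactly. Their poses are not given: they have to be found in the camera images.
- tray: Fixed wooden caddy: shallow tray, inside 96 (x) x 140 (y) mm, walls 5 mm, floor at z=4, rim at z=13 mm. Origin: centre of its underside on the table; z up, +x to its back (away from the robot), +y to its left end. A plywood thread shelf hangs over the back half: board x=4..87, y=-88..88, z=130..142 mm, on uprights behind the tray at y=+-80, x=50..84 mm.
- tamper: Loose tamper, 0.2-0.33 kg: steel sole, underside of grippy rubber (pressed bobbins drag along), 48 (x) x 60 (y) x 10 mm; wooden handle raked 35 degrees, from (5,0,8) mm 120 mm along (-0.574,0,0.819), 20 mm wide along y (flat faces) by 24 mm. Origin: centre of the sole's underside, z up, handle leaning to -x. Stands sole-down on the table's left part, handle towards the robot.
- handle (a point): grip point on the tamper handle's centre line, 85 mm up the handle from its foot: (-44,0,78) mm in the tamper's frame; axes as the tamper's.
- cone_left: loose thread cone 63 mm wide, 122 mm tall, upright on the caddy's shelf; origin centre of its foot. Bystander; may stand at either end of the shelf.
- cone_right: the other thread cone of the same size on the shelf; origin centre of its foot. Bystander.
- wax_block: loose beeswax block 33x51x23 mm on the table right of the tray; origin centre of its underside. Bystander.
- bobbin_a: loose wound steel bobbin (one of eight alike), a disc 22 mm across and 11 mm thick, 12 g; origin centre of one flat face, z along its axis. Starts in the heap's bottom layer.
- mid_a (a point): middle of bobbin_a: 5.5 mm above the tray floor (9.5 mm above the tray's origin) when it lies flat on the floor; z along the bobbin's axis.
- bobbin_b: loose wound steel bobbin (one of eight alike), a disc 22 mm across and 11 mm thick, 12 g; origin centre of one flat face, z along its axis. Starts in the heap's bottom layer.
- mid_b (a point): middle of bobbin_b: 5.5 mm above the tray floor (9.5 mm above the tray's origin) when it lies flat on the floor; z along the bobbin's axis.
- bobbin_c: loose wound steel bobbin (one of eight alike), a disc 22 mm across and 11 mm thick, 12 g; origin centre of one flat face, z along its axis. Starts in the heap's bottom layer.
- mid_c (a point): middle of bobbin_c: 5.5 mm above the tray floor (9.5 mm above the tray's origin) when it lies flat on the floor; z along the bobbin's axis.
- bobbin_d: loose wound steel bobbin (one of eight alike), a disc 22 mm across and 11 mm thick, 12 g; origin centre of one flat face, z along its axis. Starts in the heap's bottom layer.
- mid_d (a point): middle of bobbin_d: 5.5 mm above the tray floor (9.5 mm above the tray's origin) when it lies flat on the floor; z along the bobbin's axis.
- bobbin_e: loose wound steel bobbin (one of eight alike), a disc 22 mm across and 11 mm thick, 12 g; origin centre of one flat face, z along its axis. Starts in the heap's bottom layer.
- mid_e (a point): middle of bobbin_e: 5.5 mm above the tray floor (9.5 mm above the tray's origin) when it lies flat on the floor; z along the bobbin's axis.
- bobbin_f: loose wound steel bobbin (one of eight alike), a disc 22 mm across and 11 mm thick, 12 g; origin centre of one flat face, z along its axis. Starts on top of the heap, lying on the others.
- mid_f (a point): middle of bobbin_f: 5.5 mm above the tray floor (9.5 mm above the tray's origin) when it lies flat on the floor; z along the bobbin's axis.
- bobbin_g: loose wound steel bobbin (one of eight alike), a disc 22 mm across and 11 mm thick, 12 g; origin centre of one flat face, z along its axis. Starts on top of the heap, lying on the others.
- mid_g (a point): middle of bobbin_g: 5.5 mm above the tray floor (9.5 mm above the tray's origin) when it lies flat on the floor; z along the bobbin's axis.
- bobbin_h: loose wound steel bobbin (one of eight alike), a disc 22 mm across and 11 mm thick, 12 g; origin centre of one flat face, z along its axis. Starts standing on its edge beside the heap.
- mid_h (a point): middle of bobbin_h: 5.5 mm above the tray floor (9.5 mm above the tray's origin) when it lies flat on the floor; z along the bobbin's axis.

How it is judged:
By the outcome, as a careful person would: the job done as asked, in the order asked, and still so for the second after the job is handed in, with the robot touching nothing.
It also fails if it takes over 72 s, if anything falls off the work surface, if the arm or the gripper's body presses on something with over 40 N, if the wrist force passes 120 N, or if a joint passes its speed limit or range.

## Working session

There is one attempt and no reset: what is moved stays moved. The work goes in short steps, Python scripts to look and compute and a tool call to move; the robot and the scene stay as the last step left them, time stands still between calls to the robot, and variables do not carry over. Pictures are saved under pics/ and viewed, at most 14 in all, crops included, and the job is handed in when it is done.

Besides the shell and the picture viewer there is one more tool, called after "Call:" as name(argument=value, ...) on one line, values as JSON. apply_moves: Moves the arm, as the interface text tells. Its arguments: {"type":"object","properties":{"deltas":{"type":"array"},"squeeze":{"type":"number"}},"required":["deltas"]}

```bash
mkdir -p pics
cat > h.py <<'E'
from bench import *
import numpy as np, cv2
def save(n,f,crop=None,s=1):
    d=snapshot(n); im=d["image"][:,:,::-1]
    np.savez('last_'+n,**{k:np.array(v) for k,v in d.items()})
    if crop: x0,y0,x1,y1=crop; im=im[y0:y1,x0:x1]
    if s!=1: im=cv2.resize(im,None,fx=s,fy=s,interpolation=cv2.INTER_CUBIC)
    cv2.imwrite('pics/'+f,im)
def world(n,u,v,r=1):
    d=np.load('last_'+n+'.npz'); z=d['z_map'][v-r:v+r+1,u-r:u+r+1]; z=np.median(z[z>0])
    p=np.array([(u-d['cx'])/d['fx']*z,(v-d['cy'])/d['fy']*z,z,1])
    return (np.linalg.inv(d['extrinsics'])@p)[:3]
def cloud(n):
    d=np.load('last_'+n+'.npz'); z=d['z_map']; v,u=np.indices(z.shape)
    p=np.stack([(u-d['cx'])/d['fx']*z,(v-d['cy'])/d['fy']*z,z,np.ones_like(z)],-1)
    w=p@np.linalg.inv(d['extrinsics']).T; w[z<=0]=np.nan
    return w[...,:3]
E
python3 - <<'E'
from h import *
save('top','t0.png');save('side','s0.png')
a=cv2.imread('pics/t0.png');b=cv2.imread('pics/s0.png')
cv2.imwrite('pics/a0.png',cv2.resize(np.vstack([a,b]),(480*1,600)))
for n in('top','side'):
    d=np.load('last_'+n+'.npz');print(n,d['fx'],d['cx'],d['cy'],np.round(d['extrinsics'],3).tolist())
print(read_state())
E
```

```text
top 456.28270385444364 314.8624395195186 196.8936354947934 [[-0.012, -1.0, -0.018, -0.078], [-0.993, 0.014, -0.114, 0.502], [0.115, 0.017, -0.993, 1.342], [0.0, 0.0, 0.0, 1.0]]
side 395.7819763947601 317.7896596352265 202.5959887395529 [[-0.996, -0.086, 0.02, 0.482], [-0.051, 0.37, -0.928, 0.175], [0.072, -0.925, -0.373, 1.225], [0.0, 0.0, 0.0, 1.0]]
{'time_s': 0.1, 'joints': array([-8.61617545e+01,  1.48555872e+01,  8.80048747e+01, -5.12779624e-04,
        7.72348798e+01, -1.16184931e+01]), 'qd': array([-0.01249986, -0.14298085, -0.05779626,  0.00603866,  0.15792882,
        0.01309869]), 'effort': array([ 2.66585055e-03, -4.38210511e+01, -2.84644854e+01,  7.20353611e-02,
        3.61078209e-02, -4.97293820e-05]), 'ee_pos': array([ 0.14657656, -0.52959415,  0.21789564]), 'ee_rot': array([[ 9.63831448e-01,  2.66512522e-01, -1.20098594e-04],
       [ 2.66512349e-01, -9.63830075e-01,  1.65970782e-03],
       [ 3.26578280e-04, -1.63168635e-03, -9.99998615e-01]]), 'force': array([-1.18444496,  0.88504842,  0.49387911]), 'ft_torque': array([0.01332721, 0.01727345, 0.02591584]), 'gripper_force': 0.0, 'gripper_width': 0.09327600939090881}
```

View pics/t0.png

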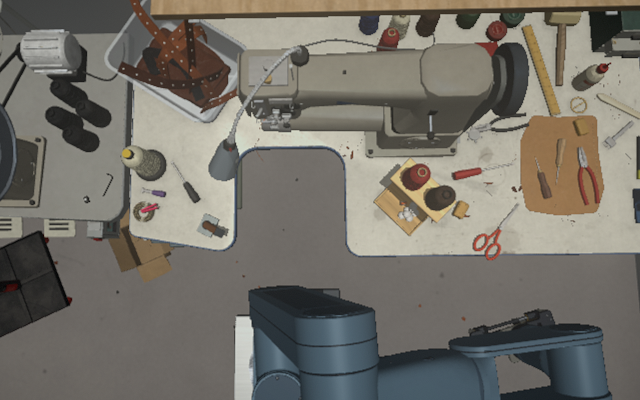

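View pics/s0.png

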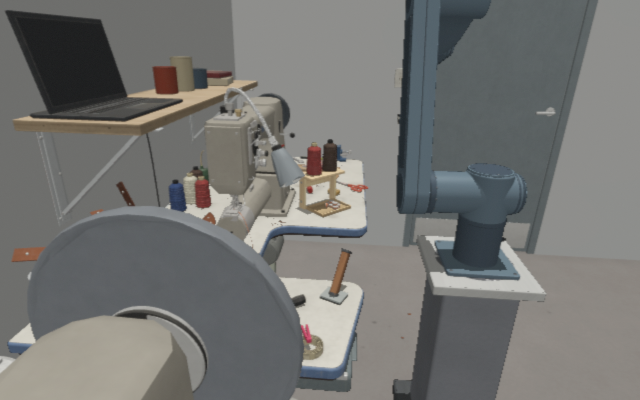

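The top view shows the tray and shelf near (405,205), turned about 35°, with the tamper at (212,226) on the left table part. The wax block is at (460,210) and the lamp at (225,160). The side view shows the tray at (328,207) and the tamper at (338,278). Next I'll measure from enlarged crops.

Run:
```python
from h import *
a=cv2.imread('pics/t0.png');b=cv2.imread('pics/s0.png')
def c(im,x,y,w,h,s): return cv2.resize(im[y:y+h,x:x+w],(w*s,h*s),interpolation=cv2.INTER_CUBIC)
A=c(a,365,150,120,90,4);B=c(a,190,205,60,45,4);C=c(b,290,140,80,90,4);D=c(b,310,240,60,67,4)
cv=np.zeros((600+120,800,3),np.uint8)
cv[:360,:480]=A;cv[:180,480:720]=B
cv[360:720,:320]=C;cv[360:628,330:570]=D
cv2.imwrite('pics/c0.png',cv2.resize(cv,None,fx=.83,fy=.83))
w=cloud('top')
# tamper points
def pts(m,u0,u1,v0,v1,lo,hi):
    q=m[v0:v1,u0:u1].reshape(-1,3); return q[(q[:,2]>lo)&(q[:,2]<hi)]
q=pts(w,195,232,210,242,.004,.2); 
print('tamper sole',[np.round(x,3).tolist() for x in cv2.boxPoints(cv2.minAreaRect((q[q[:,2]<.02][:,:2]).astype(np.float32)))])
for lo,hi in((.004,.02),(.02,.05),(.05,.08),(.08,.2)):
    s=q[(q[:,2]>lo)&(q[:,2]<hi)]; print(lo,len(s),s.mean(0).round(3) if len(s) else '')
s=w[230:248,150:230].reshape(-1,3);print('table z',np.nanmedian(s[:,2]))
q=pts(w,370,470,150,240,.12,.16);print('shelf',len(q),[np.round(x,3).tolist() for x in cv2.boxPoints(cv2.minAreaRect(q[:,:2].astype(np.float32)))],q.mean(0))
q=pts(w,370,432,180,240,.002,.05);print('tray',len(q),[np.round(x,3).tolist() for x in cv2.boxPoints(cv2.minAreaRect(q[:,:2].astype(np.float32)))])
q=pts(w,450,475,200,220,.012,.05);print('wax',len(q),q.mean(0),q[:,2].max())
for nm,u,v in(('tray left',375,192),('near',405,232)):print(nm,world('top',u,v).round(3))
```

```text
tamper sole [[0.37299999594688416, 0.28299999237060547], [0.37299999594688416, 0.1720000058412552], [0.46799999475479126, 0.1720000058412552], [0.46799999475479126, 0.28299999237060547]]
0.004 267 [0.425 0.243 0.009]
0.02 33 [0.424 0.243 0.035]
0.05 31 [0.415 0.224 0.065]
0.08 112 [0.4   0.193 0.104]
table z -0.0006474102388541736
shelf 999 [[0.4129999876022339, -0.41499999165534973], [0.4729999899864197, -0.4749999940395355], [0.597000002861023, -0.35100001096725464], [0.5379999876022339, -0.29100000858306885]] [ 0.4990209  -0.3707948   0.14140653]
tray 1224 [[0.3700000047683716, -0.43299999833106995], [0.5509999990463257, -0.43700000643730164], [0.5550000071525574, -0.2529999911785126], [0.37400001287460327, -0.24899999797344208]]
wax 181 [ 0.46039894 -0.51913346  0.02051171] 0.028131821641299348
tray left [ 0.517 -0.268 -0.001]
near [ 0.394 -0.355  0.002]
```

View pics/c0.png

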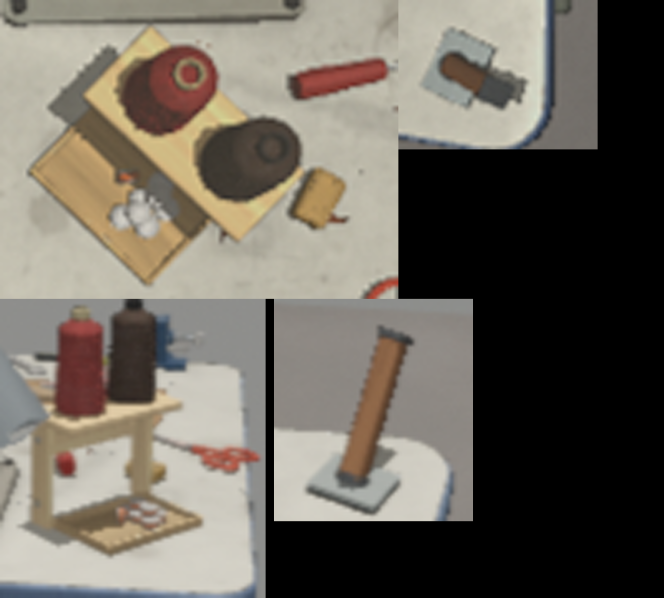

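The enlarged crops show the tray's rim corners at left (374,202) and near (410,235). The bobbins are heaped near (407,213), in the right and front part. Two cones stand on the shelf, and the tamper's handle leans towards the robot. I'll fit the poses from this.

Run:
```python
from h import *
from scipy.optimize import least_squares
w=cloud('top')
def proj(n,P):
    d=np.load('last_'+n+'.npz');c=np.c_[P,np.ones(len(P))]@d['extrinsics'].T;return np.c_[c[:,0]/c[:,2]*d['fx']+d['cx'],c[:,1]/c[:,2]*d['fy']+d['cy']]
def place(P,x,y,t): c,s=np.cos(t),np.sin(t);return np.array(P)@np.array([[c,-s,0],[s,c,0],[0,0,1]]).T+[x,y,0]
C=lambda u,v:(u/.83/4+365,v/.83/4+150)
# tray top: rim left/near corners, shelf front/right/back corners
M=np.array([[-53,75,13],[-53,-75,13],[4,88,142],[4,-88,142],[87,88,142]])/1e3
ob=np.array([C(30,172),C(150,283),C(84,95),C(238,238),C(152,27)])
f=lambda p:(proj('top',place(M,*p))-ob).ravel()
r=least_squares(f,[.473,-.351,-.785]);print('tray',r.x[:2].round(4),np.degrees(r.x[2]).round(1),f(r.x).round(1))
T=lambda u,v:((u/.83-480)/4+190,v/.83/4+205)
M2=np.array([[24,30,10],[24,-30,10],[-24,-30,10],[-24,30,10]])/1e3
ob2=np.array([T(422,93),T(447,30),T(494,43),T(475,107)])
ob2=np.array([T(422,93),T(447,30),T(494,43),T(475,107)])
f2=lambda p:(proj('top',place(M2,*p))-ob2).ravel()
for t in(74,):
    r2=least_squares(f2,[.425,.243,np.radians(t)]);print('tamper top',r2.x[:2].round(4),np.degrees(r2.x[2]).round(1),f2(r2.x).round(1))
S=lambda u,v:((u/.83-330)/4+310,(v/.83-360)/4+240)
obs=[S(393,335),S(350,474)]
H=np.array([[5-.574*120,0,8+.819*120],[5,0,8]])/1e3
print('side handle ends pred',proj('side',place(H,*r2.x)).round(1).tolist(),'obs',np.round(obs,1).tolist())
print('top handle pred',proj('top',place(H,*r2.x)).round(1).tolist(),'obs',np.round([T(512,93),T(455,65)],1).tolist())
print('grip',place([[-.044,0,.078]],*r2.x))
# side tray check
print('side tray pred',proj('side',place(M,*r.x)).round(1).tolist(),[(u/.83/4+290,(v/.83-360)/4+140) for u,v in((52,522),(110,553),(200,520))])
c,s=np.cos(r.x[2]),np.sin(r.x[2])
for nm,(u0,u1,v0,v1,lo) in dict(cones=(385,465,155,215,.24)).items():
    q=w[v0:v1,u0:u1].reshape(-1,3);q=q[q[:,2]>lo]
    l=(q[:,:2]-r.x[:2])@np.array([[c,-s],[s,c]])
    for k in(l[l[:,1]>0],l[l[:,1]<0]):print('cone tray-frame',k.mean(0).round(3),k.min(0).round(3),k.max(0).round(3))
q=w[150:190,205:245].reshape(-1,3);q=q[q[:,2]>.03];print('lamp',np.nanmin(q,0),np.nanmax(q,0))
```

```text
tray [ 0.4719 -0.3529] -44.8 [-0.1 -0.5  0.3  0.7 -0.4 -0.2  0.6  1.1 -0.4 -1.1]
tamper top [0.4203 0.2401] 72.6 [ 0.7 -0.3 -0.6 -0.2  0.2  0.4 -0.3  0.1]
side handle ends pred [[344.0, 248.8], [333.7, 294.0]] obs [[345.9, 250.9], [332.9, 292.8]]
top handle pred [[221.3, 230.3], [207.0, 225.1]] obs [[224.2, 233.0], [207.0, 224.6]]
grip [[0.40717889 0.19811692 0.078     ]]
side tray pred [[323.1, 213.5], [351.2, 204.4], [311.3, 177.9], [345.2, 169.7], [297.8, 172.6]] [(305.66265060240966, 207.22891566265062), (323.13253012048193, 216.56626506024097), (350.2409638554217, 206.6265060240964)]
cone tray-frame [0.043 0.044] [0.019 0.017] [0.071 0.069]
cone tray-frame [ 0.046 -0.039] [ 0.022 -0.066] [ 0.073 -0.014]
lamp [0.51458285 0.09205271 0.27574045] [0.58298698 0.17394683 0.36678737]
```

Call:
apply_moves(deltas=[[90,40,30,20,0],[90,80,60,40,0],[90,110,90,60,0],[90,140,120,80,0],[90,170,150,90,7],[90,190,180,90,14],[90,200,210,90,21],[90,200,210,90,21],[90,200,210,90,21]])

```text
time_s: 0.85
ee_pos: [0.3483, -0.3165, 0.3093]
ee_rot: [[0.801, 0.598, 0.001], [0.598, -0.801, 0.001], [0.001, 0.0, -1.0]]
force: [0.3, 0.2, 0.4]
gripper_width: 0.0901
gripper_force: 0.0
```

Run:
```python
from h import *
save('wrist','w1.png')
d=np.load('last_wrist.npz');print(d['fx'],d['fy'],d['cx'],d['cy'],d['extrinsics'].round(3).tolist())
```

```text
309.70691628693146 309.70691628693146 323.17619607671213 204.08483611596054 [[0.599, -0.801, 0.002, -0.464], [-0.772, -0.576, 0.27, 0.032], [-0.215, -0.163, -0.963, 0.502], [0.0, 0.0, 0.0, 1.0]]
```

View pics/w1.png

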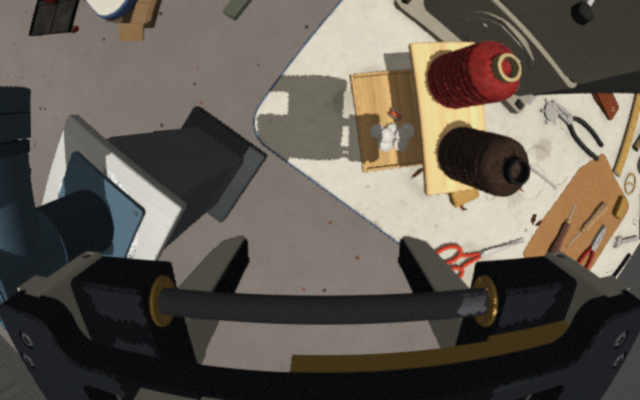

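The wrist view shows the heap at about (392,132) inside the tray, with the shelf and cones beyond it. I'll move closer and make a rectified view in tray coordinates.

Call:
apply_moves(deltas=[[90,-10,5,-40,0],[90,-20,10,-80,0],[90,-20,15,-110,0],[90,-20,15,-110,0],[90,-20,15,-110,0]])

```text
time_s: 1.32
ee_pos: [0.3255, -0.3052, 0.1978]
ee_rot: [[0.805, 0.593, -0.002], [0.593, -0.805, 0.003], [-0.0, -0.004, -1.0]]
force: [-0.1, 0.2, 0.3]
gripper_width: 0.09
gripper_force: 0.0
```

```bash
cat >> h.py <<'E'
TR=np.array([.4719,-.3529]);TY=np.radians(-44.8)
def wcloud():
    d=np.load('last_wrist.npz'); z=d['z_map']; v,u=np.indices(z.shape).astype(float)
    a=(u-d['cx'])/d['fx'];b=(v-d['cy'])/d['fy'];t=np.hypot(a,b)+1e-9
    k=np.tan(np.minimum(t,1.5))/t
    p=np.stack([a*k*z,b*k*z,z,np.ones_like(z)],-1)
    w=(p@np.linalg.inv(d['extrinsics']).T)[...,:3]; w[z<=0]=np.nan
    return w,d['image']
def pix(W):
    d=np.load('last_wrist.npz');c=W@d['extrinsics'][:3,:3].T+d['extrinsics'][:3,3]
    r=np.hypot(c[...,0],c[...,1])+1e-12;t=np.arctan2(r,c[...,2])
    return c[...,0]/r*t*d['fx']+d['cx'],c[...,1]/r*t*d['fy']+d['cy']
def frame(o,t,X,Y,Z):
    return np.stack([o[0]+np.cos(t)*X-np.sin(t)*Y,o[1]+np.sin(t)*X+np.cos(t)*Y,Z+0*X],-1)
def rect(f,o=TR,t=TY,z=.012,R=(-.06,.06,-.08,.08),s=.00025,save_=True):
    """ortho image at plane z: rows=+x up, cols=+y left"""
    x0,x1,y0,y1=R
    X,Y=np.meshgrid(np.arange(x1,x0,-s),np.arange(y1,y0,-s),indexing='ij')
    u,v=pix(frame(o,t,X,Y,z))
    d=np.load('last_wrist.npz')
    im=cv2.remap(d['image'],u.astype(np.float32),v.astype(np.float32),cv2.INTER_CUBIC)[:,:,::-1].copy()
    for q in np.arange(np.ceil(x0*50)/50,x1,.02): cv2.line(im,(0,int((x1-q)/s)),(6,int((x1-q)/s)),(0,255,0),1)
    for q in np.arange(np.ceil(y0*50)/50,y1,.02): cv2.line(im,(int((y1-q)/s),0),(int((y1-q)/s),6 if abs(q)>1e-6 else 20),(0,255,0),1)
    if save_: cv2.imwrite('pics/'+f,im)
    # heights in frame
    w,_=wcloud(); dx=w[...,:2]-o; lx=dx[...,0]*np.cos(t)+dx[...,1]*np.sin(t);ly=-dx[...,0]*np.sin(t)+dx[...,1]*np.cos(t)
    return lx,ly,w[...,2]
def hmap(L,R=(-.048,.048,-.07,.07),c=.008):
    """max height in mm per cell; rows x from back to front, cols y left to right"""
    lx,ly,z=L
    for x in np.arange(R[1]-c,R[0]-c/2,-c):
        row=[]
        for y in np.arange(R[3]-c,R[2]-c,-c):
            m=(lx>=x)&(lx<x+c)&(ly>=y)&(ly<y+c)
            row.append('%3d'%round(1e3*np.nanpercentile(z[m],90)) if m.sum() else '  .')
        print('%4d'%round(1e3*(x+c/2)),' '.join(row))
E
python3 - <<'E'
from h import *
save('wrist','w2.png')
L=rect('r2.png');hmap(L)
E
```

```text
44 247 252 263 264 261 252 246 192 143 143 240 250 256 260 260 254 248 215
  36 243 250 261 264 263 250 242 169 143 143 229 246 252 260 260 250 245 193
  28 227 245 249 251 250 244 227 143 143 143 164 234 244 248 248 243 228 143
  20 143 225 239 240 238 221 143 143 143 143 143 151 214 234 230 204 143 143
  12 143 143 143 144 143 143 143 143 143 143 143 143 143 143 143 143 143 143
   4 142 143 141 142 142 142 142 142 142 142 142 142 142 142 142 142 142 142
  -4   5   5   5   5   5   5   6  22   5  15  27  27  27  16   9   5   5  14
 -12   5   5   5   5   5   5   5   5   5  19  27  27  27  16  16   6   5  14
 -20   5   5   5   5   5   5   5   5   5  16  27  27  26  16  15   5   5  14
 -28   5   5   5   5   6   5   5   5   5  16  16  16   5   5   5   5   5  14
 -36   5   6   5   5   5   5   5   5   5   5  15   5   5   5 313   5 324  14
 -44  13  13  13  12  13  13  13  13  13  12   9  13  12  12 320 325 325 325
```

View pics/r2.png

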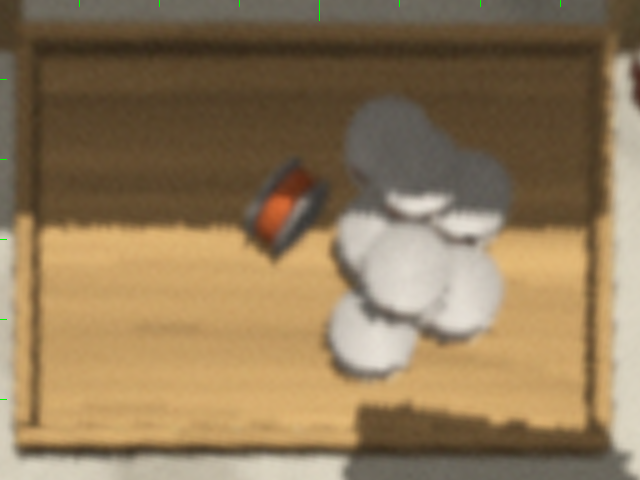

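The rectified view is centred on col 320 = y 0, row 240 = x 0, at 0.25 mm per pixel. One bobbin stands on edge at (285,208). Seven are heaped at cols 330-510, rows 97-378, all in the right half, with two on top at (390,140) and (405,268). Now to the tamper.

Call:
apply_moves(deltas=[[90,0,25,10,7],[90,10,50,20,14],[90,20,75,20,21],[90,20,100,20,28],[90,30,125,20,35],[90,30,150,20,42],[90,30,175,20,49],[90,30,200,20,56],[90,30,220,20,63],[90,30,240,20,70],[90,30,250,20,77],[90,30,260,20,84],[90,30,270,20,91],[90,30,280,20,98],[90,30,290,20,105],[90,30,300,20,112],[90,30,310,20,119],[90,30,320,20,126],[90,30,330,20,133],[90,30,340,20,140]])

```text
time_s: 3.03
ee_pos: [0.3591, 0.0345, 0.2216]
ee_rot: [[-0.998, 0.056, 0.006], [0.056, 0.998, -0.001], [-0.006, -0.001, -1.0]]
force: [-0.2, -0.2, -0.5]
gripper_width: 0.0898
gripper_force: 0.0
```

Call:
apply_moves(deltas=[[90,5,20,0,7],[90,10,40,0,14],[90,15,60,0,21],[90,20,80,0,28],[90,25,100,0,35],[90,25,110,0,42],[90,25,120,0,49],[90,25,130,0,56],[90,25,130,0,63],[90,25,130,0,69],[90,25,130,0,69],[90,25,130,0,69],[90,25,130,0,69]])

```text
time_s: 4.12
ee_pos: [0.3829, 0.1648, 0.22]
ee_rot: [[-0.419, -0.908, 0.003], [-0.908, 0.419, 0.0], [-0.001, -0.002, -1.0]]
force: [0.6, 0.1, -0.1]
gripper_width: 0.0898
gripper_force: 0.0
```

Run:
```python
from h import *
save('wrist','w3.png')
o=np.array([.4203,.2401])
w,_=wcloud()
m=(np.hypot(w[...,0]-.41,w[...,1]-.22)<.09)&(w[...,2]>.005)
u,v=np.where(m)[1],np.where(m)[0]
q=w[m]
for lo,hi in((.006,.014),(.02,.04),(.04,.06),(.06,.08),(.08,.1),(.1,.115)):
    s=q[(q[:,2]>lo)&(q[:,2]<hi)]; print(lo,len(s),s.mean(0).round(4) if len(s) else '',np.round(cv2.minAreaRect(s[:,:2].astype(np.float32)),3) if 0 else (cv2.minAreaRect((s[:,:2]*1e3).astype(np.float32)) if len(s) else ''))
rect('r3.png',o=o,t=np.radians(70),z=.01,R=(-.1,.05,-.08,.08))
st=read_state();print(st['ee_pos'],st['ee_rot'])
```

```text
0.006 925 [0.4235 0.2433 0.0099] ((423.3525085449219, 242.09335327148438), (49.20635223388672, 60.73116683959961), 64.28765106201172)
0.02 65 [0.4254 0.2464 0.0295] ((425.6909484863281, 246.6570587158203), (15.178051948547363, 19.572832107543945), 68.76444244384766)
0.04 52 [0.4187 0.2334 0.0496] ((418.02996826171875, 233.0075225830078), (13.66806697845459, 20.700334548950195), 76.1656494140625)
0.06 77 [0.4132 0.221  0.0693] ((413.2830505371094, 220.78855895996094), (14.503273010253906, 18.97064971923828), 65.04894256591797)
0.08 88 [0.407  0.2077 0.0905] ((406.9234924316406, 207.81381225585938), (12.461377143859863, 18.12459945678711), 62.808841705322266)
0.1 609 [0.3961 0.1838 0.1085] ((397.9217834472656, 187.22055053710938), (29.814090728759766, 22.435277938842773), 62.677734375)
[0.38252703 0.16478127 0.21966629] [[-4.18042726e-01 -9.08425248e-01  1.96178699e-03]
 [-9.08426790e-01  4.18043918e-01  2.23004480e-04]
 [-1.02269602e-03 -1.68891446e-03 -9.99998051e-01]]
```

View pics/r3.png

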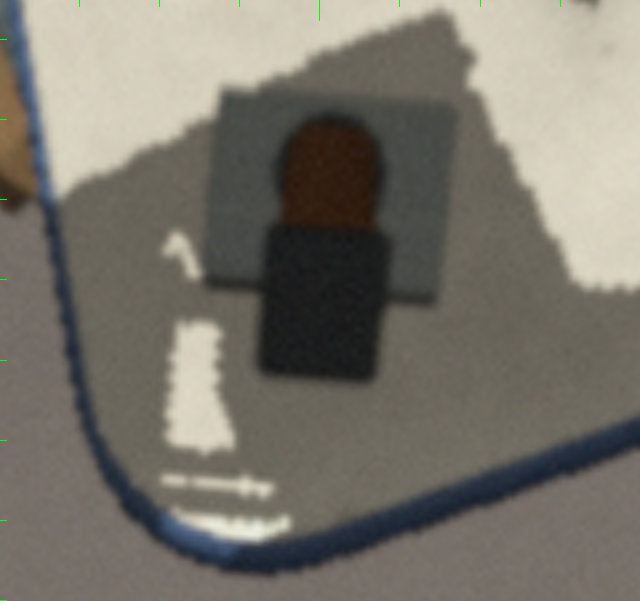

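The tamper's sole is centred at (0.423,0.242) with yaw 64.3°. In the picture the sole covers cols 205-455, rows 90-300, and the grip end covers (260-385, 225-380). I'll descend and grasp.

Call:
apply_moves(deltas=[[90,10,18,-15,-1],[90,22,38,-30,-1],[90,22,38,-60,-1],[90,22,38,-95,-1],[90,22,38,-130,-1],[90,22,38,-161,-1],[90,22,38,-161,-1],[90,22,38,-161,-1],[20,22,38,-161,-1],[10,22,38,-161,-1],[10,22,38,-161,-1],[10,22,38,-161,-1],[10,22,38,-161,-1],[10,22,38,-161,-1],[10,22,38,-161,-1],[10,22,38,-161,-1]], squeeze=58)

```text
time_s: 5.5
ee_pos: [0.4036, 0.2029, 0.0578]
ee_rot: [[-0.431, -0.902, 0.0], [-0.902, 0.431, 0.0], [-0.0, -0.0, -1.0]]
force: [-0.1, -0.4, 0.7]
gripper_width: 0.0415
gripper_force: 0.0
```

Call:
apply_moves(deltas=[[10,0,0,0,0],[10,0,0,0,0],[10,0,0,0,0],[10,0,0,0,0],[10,0,0,0,0],[10,0,0,0,0],[10,0,0,0,0]])

```text
time_s: 6.08
ee_pos: [0.4034, 0.2028, 0.0575]
ee_rot: [[-0.431, -0.902, -0.001], [-0.902, 0.431, -0.0], [0.0, 0.0, -1.0]]
force: [-0.5, 0.1, -1.3]
gripper_width: 0.0193
gripper_force: 57.9
```

Call:
apply_moves(deltas=[[10,0,0,10,0],[10,-10,-20,30,0],[10,-15,-50,60,-7],[10,-20,-80,90,-14],[10,-25,-110,110,-21],[10,-25,-140,110,-28],[10,-25,-170,110,-35],[10,-25,-200,110,-42],[10,-25,-230,110,-49],[10,-25,-260,110,-56],[10,-25,-290,110,-63],[10,-25,-310,110,-70],[10,-25,-330,110,-77],[10,-25,-350,110,-84],[10,-25,-370,110,-91],[10,-25,-390,110,-98],[10,-25,-410,110,-105],[10,-25,-430,110,-109],[10,-25,-450,110,-109],[10,-25,-450,110,-109]])

```text
time_s: 7.75
ee_pos: [0.3788, -0.2505, 0.1675]
ee_rot: [[-0.711, 0.703, 0.0], [0.703, 0.711, -0.002], [-0.002, -0.001, -1.0]]
force: [0.6, -1.1, -1.8]
gripper_width: 0.0194
gripper_force: 57.9
```

```bash
cat >> h.py <<'E'
def go(*P):
    """deltas mm from present TCP to put sole at tray-frame (X,Y,Z) mm"""
    s=read_state();p=s['ee_pos']*1e3;c,n=np.cos(TY),np.sin(TY)
    d=p[:2]-TR*1e3;print('now sole',np.round([c*d[0]+n*d[1]+44,-n*d[0]+c*d[1]-1,p[2]-57.5],1),'F',s['force'].round(1),'t',round(s['time_s'],2))
    for X,Y,Z in P:
        x,y=X-44,Y+1;g=np.array([TR[0]*1e3+c*x-n*y,TR[1]*1e3+n*x+c*y,Z+57.5])-p;print((X,Y,Z),g.round(1).tolist())
E
python3 -c "
from h import *
go((-94,-90,50),(8,-90,50),(8,-90,17),(8,0,17))"
```

```text
now sole [-94.2   6.  110. ] F [ 0.6 -1.1 -1.8] t 7.75
(-94, -90, 50) [-67.5, -68.3, -60.0]
(8, -90, 50) [4.8, -140.1, -60.0]
(8, -90, 17) [4.8, -140.1, -93.0]
(8, 0, 17) [68.3, -76.3, -93.0]
```

Call:
apply_moves(deltas=[[10,-25,-25,-20,0],[10,-50,-50,-45,0],[10,-68,-68,-60,0],[10,-50,-86,-60,0],[10,-32,-104,-60,0],[10,-14,-122,-60,0],[10,5,-140,-60,0],[10,5,-140,-75,0],[10,5,-140,-93,0],[10,5,-140,-93,0],[10,5,-140,-93,0]])

```text
time_s: 8.67
ee_pos: [0.383, -0.3856, 0.0736]
ee_rot: [[-0.713, 0.701, -0.002], [0.701, 0.713, 0.003], [0.004, 0.001, -1.0]]
force: [0.5, 0.5, -2.6]
gripper_width: 0.0195
gripper_force: 58.0
```

Call:
apply_moves(deltas=[[10,3,3,0,0],[10,6,6,0,0],[10,9,9,0,0],[10,12,12,0,0],[10,15,15,0,0],[10,18,18,0,0],[10,21,21,0,0],[10,24,24,0,0],[10,27,27,0,0],[10,30,30,0,0],[10,32,32,0,0],[10,34,34,0,0],[10,36,36,0,0],[10,38,38,0,0],[10,40,40,0,0],[10,42,42,0,0],[10,44,44,0,0],[10,46,46,0,0]])

```text
time_s: 10.17
ee_pos: [0.4298, -0.3409, 0.0746]
ee_rot: [[-0.713, 0.702, -0.0], [0.702, 0.713, 0.0], [0.0, 0.0, -1.0]]
force: [-0.9, -0.0, -1.7]
gripper_width: 0.0196
gripper_force: 58.0
```

Run:
```python
from h import *
go((8,0,17))
save('wrist','w4.png')
L=rect('r4.png');hmap(L)
```

```text
now sole [  5.7 -22.2  17.1] F [-0.9 -0.  -1.7] t 10.17
(8, 0, 17) [17.3, 14.1, -0.1]
  44   .   .   .   .   .   .   .   .   .   .   .   .   .   .   .   .   .   .
  36   .   .   .   .   .   .   .   .   .   .   .   .   .   .   .   .   .   .
  28   .   .   .   .   .   .   .   .   .  26   .   .  27   .   .   .   .   .
  20   .   .   .   .   .   .   .   .   .  28  36   .  28  28   .   .   .   .
  12   5   5   5   5   5   5   .   .   .  36  50  51  44   .   .   .   4   6
   4   5   5   5   5  15   5   .   .   .   .  57  62  55   .   .   .   5  14
  -4   5   5   5   5  14  21  23   .   .   .  67  64  73   .   .   4   5  14
 -12   5 176   5   5  15  22  26   5   .   .  85  85  83   .   4   5   5  13
 -20   5 180   5   5  15  21  25   5   5   .  95  96  94   .   5   5   5  14
 -28   5 163   5   5   5   5   5   5   5 152 104 104 152   5   5   5   5  14
 -36 202 169   5 194   5   5   5   5   5 158  85   5 158   5   5   5   5  14
 -44 202 202 202 201  13  13  13  13 110 159 133 133 165 124 109  13  13  14
```

View pics/w4.png

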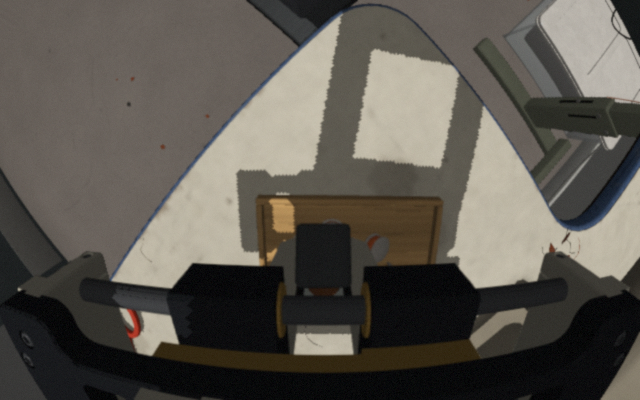

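The view shows the tamper's handle covering the tray's centre. One bobbin at (378,245) leans against the sole's left edge. I'll carry on sweeping left.

Call:
apply_moves(deltas=[[10,3,2,0,0],[10,5,4,0,0],[10,7,6,0,0],[10,9,8,0,0],[10,11,10,0,0],[10,13,12,0,0],[10,15,14,0,0],[10,17,16,0,0],[10,19,18,0,0],[10,21,20,0,0],[10,23,22,0,0],[10,25,24,0,0],[10,27,26,0,0],[10,29,28,0,0],[10,31,30,0,0],[10,31,30,0,0]])

```text
time_s: 11.55
ee_pos: [0.461, -0.3169, 0.0768]
ee_rot: [[-0.712, 0.702, 0.002], [0.702, 0.712, -0.011], [-0.009, -0.006, -1.0]]
force: [-6.6, -12.8, 3.4]
gripper_width: 0.02
gripper_force: 58.7
```

Run:
```python
from h import *
go((-94,20,50),(-94,20,110))
save('wrist','w5.png')
L=rect('r5.png');hmap(L)
```

```text
now sole [11.  16.9 19.3] F [ -6.6 -12.8   3.4] t 11.55
(-94, 20, 50) [-72.3, 76.2, 30.7]
(-94, 20, 110) [-72.3, 76.2, 90.7]
  44   .   .   .   .   .   .   .   .   .   .   .   .   .   .   .   .   .   .
  36   .   .   .   .   .   .   .   .   .   .   .   .   .   .   .   .   .   .
  28   .   .   .   .  32  31   .  32  32   .   .   .   .   .   .   .   .   .
  20   .   .   .   .  32   .   .  48  41   .   .   .   .   .   .   5   5   4
  12   5   .   .   .   .  58   .  62   .   .   .  15  16  16  16   5   5  14
   4  25  22   .   .   .  70  69  73   .   .   .  16  16  16  16   5   5 138
  -4  21  26   .   .   .  81  85  82   .   .  16  16  16  16  14   5   5  13
 -12  19  27  24   5   .  95  94  93   5  15  16  16  16  16  16  93 183  14
 -20  14  23  18   5 151 103 106 151   5  16  16  16  16  16  14   5 163  13
 -28   5   5   5   5 156 115 113 156   5  16  16  16   5   5   5 169 169 205
 -36   5   5   5   5 164 129   5 165   5   5  15   5   5   5 202 205 205 205
 -44  13  12  12 112 167 135 135 170 129 112  12  12 204   9 205 205 205 205
```

Call:
apply_moves(deltas=[[10,-3,-3,0,0],[10,-7,-7,0,0],[10,-10,-10,5,0],[10,-10,-10,20,0],[10,-10,-10,35,0],[10,-30,10,45,0],[10,-50,30,60,0],[10,-70,50,80,0],[10,-90,70,90,0],[10,-95,75,90,0],[10,-95,75,90,0]])

```text
time_s: 12.52
ee_pos: [0.3647, -0.2343, 0.1653]
ee_rot: [[-0.713, 0.701, 0.001], [0.701, 0.713, 0.0], [-0.0, 0.0, -1.0]]
force: [0.3, 0.1, -2.3]
gripper_width: 0.0198
gripper_force: 57.5
```

Run:
```python
from h import *
go()
save('wrist','w6.png')
L=rect('r6.png');hmap(L)
```

```text
now sole [-115.7    7.6  107.8] F [ 0.3  0.1 -2.3] t 12.52
  44   .   .   6   5   6   5   5   5   6   5   6   6   .   .   .   .   .   .
  36   .   .   .  15   5   6   5   5   5   5  16  15   .   .   .   .   .   .
  28   .   .   .  16  15   6   6   5   6  15  17  16   .   .   .   .   .   .
  20   .   .   .  16  16   6   6   6   5  16  16  16   .   .   .   .   .   .
  12   .   .   .  17   .   .   .   .   .   .  17  16   .   .   .   .   .   .
   4   .   .   .   .   .   .   .   .   .   .   .   .   .   .   .   .   .   .
  -4   .   .   .   .   .   .   .   .   .   .   .   .   .   .   .   .   .   .
 -12   .   .   .   .   .   .   .   .   .   .   .   .   .   .   .   .   .   .
 -20   .   .   .   .   .   .   .   .   .   .   .   .   .   .   .   .   .   .
 -28   .   .   .   .   .   .   .   .   .   .   .   .   .   .   .   .   .   .
 -36   .   .   .   .   .   .   .   .   .   .   .   .   .   .   .   .   .   .
 -44   .   .   .   .   .   .   .   .   .   .   .   .   .   .   .   .   .   .
```

View pics/r6.png

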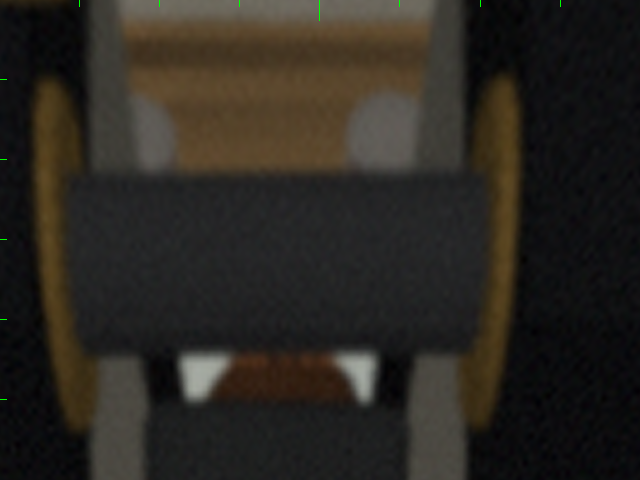

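That view is blocked by the gripper, since the camera sits on the robot side. I'll look from the tray's right end, as before.

```bash
python3 -c "
from h import *
go((-116,-110,70),(-20,-110,50))"
```

```text
now sole [-114.1    7.4  107.5] F [-0.3 -0.2 -2. ] t 12.57
(-116, -110, 70) [-84.1, -81.9, -37.5]
(-20, -110, 50) [-16.0, -149.6, -57.5]
```

Call:
apply_moves(deltas=[[10,-28,-27,-12,0],[10,-56,-54,-24,0],[10,-84,-82,-37,0],[10,-60,-106,-47,0],[10,-36,-130,-57,0],[10,-16,-150,-57,0],[10,-16,-150,-57,0],[10,-16,-150,-57,0]])

```text
time_s: 13.23
ee_pos: [0.3504, -0.3876, 0.106]
ee_rot: [[-0.713, 0.702, -0.001], [0.702, 0.713, 0.002], [0.002, 0.001, -1.0]]
force: [-0.0, 0.5, -1.6]
gripper_width: 0.0201
gripper_force: 57.8
```

Run:
```python
from h import *
go((8,-95,17),(8,20,17))
save('wrist','w7.png')
L=rect('r7.png');hmap(L)
```

```text
now sole [ -17.8 -111.2   48.5] F [-0.   0.5 -1.6] t 13.23
(8, -95, 17) [29.7, -6.7, -31.5]
(8, 20, 17) [110.8, 74.9, -31.5]
  44   .   .   .   .   .   .   .   .   .   .   .   .   .   .   .   .   .   .
  36   5   .   .   .   .   .   .   .   .   .   .   .   .   .   .   .   .   .
  28   5  16  16   .   .   .   .   .   .   .   .   .   .   .   .   .   .   .
  20  23  23  16  16   .   .   .   .   .   .   .   .   .   .   .   .   .   .
  12  26  25  21  15   5   .   .   .   .   .   .   .   .   .   .   .   .   .
   4  22  24  21   5   5 134 139 139 140 140   .   .   .   5   5   5   .   .
  -4   5  17  16  16   5   5   6   5   5  15  16  16  16  16   5   5   5   .
 -12   5  16  16  16   5   5   5   5   5  16  16  16  16  16  16   5   5   .
 -20   5  15  15  15   5   5   5   5   5  16  16  16  16  16  14   5   5   5
 -28   5   5   5   5   5   5   5   5   5  16  16  16   5   5   5   5   5  13
 -36   5   5   5   5   5   5   5   5   5   6  15   5 209   5   5   5   5  14
 -44  12   5   5   5   5  13  13  13  13  12  12  13 212   6  12   5   5  14
```

View pics/r7.png

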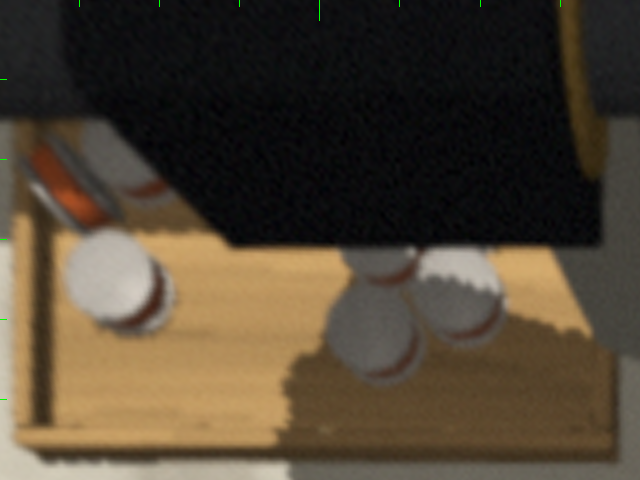

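The rectified view shows two bobbins flat on the left, at about (110,275) and (130,150). One bobbin is on edge against the left wall at (70,190), and five lie flat on the right. I'll push the edge bobbin to the right from the left end, after checking for obstacles there.

Run:
```python
from h import *
w=np.load('last_top.npz') and cloud('top')
for x in np.arange(.70,.46,-.02):
    print('%.2f'%x,*['%4.0f'%(1e3*np.nanmax(w[...,2][m])) if (m:=(abs(w[...,0]-x)<.01)&(abs(w[...,1]-y)<.01)).any() else '   .' for y in np.arange(-.06,-.32,-.02)])
go((-116,-111,70),(-116,110,70),(8,110,50),(8,110,17),(8,55,17))
```

```text
0.70  411  402  404  401  402  401  402  401  403  401  403  403  401
0.68  397  384  383  382  387  386  391  390  395  393  395  392  392
0.66    3    4    2    2    3    4    6    6    4   22   19  154  173
0.64 -767 -773 -771 -768   -2    4   11    6    7   29   28   20   49
0.62 -768 -769 -767 -769 -768    0    5    6    4   12   20   20   20
0.60 -770 -770 -766 -764 -772 -765    5    6    4    4    5    6    3
0.58 -766 -768 -771 -768 -768 -767    3    6    4    5    7    3    7
0.56 -770 -768 -771 -771 -773 -772    4    7    4    8    4    5  142
0.54 -774 -771 -771 -772 -768 -771    5    5    5    5    7    3  145
0.52 -769 -776 -768 -768 -770 -770    5    4    5    6    5    9  142
0.50 -769 -768 -772 -754 -775 -761    5    6    5    4   14   19    7
0.48 -770 -766 -765 -770 -764 -771    4    4    6    4   18   16    8
now sole [ -19.3 -110.7   48.7] F [-0.6  0.2 -1.9] t 13.28
(-116, -111, 70) [-68.8, 67.9, 21.3]
(-116, 110, 70) [86.9, 224.8, 21.3]
(8, 110, 50) [174.9, 137.4, 1.3]
(8, 110, 17) [174.9, 137.4, -31.7]
(8, 55, 17) [136.2, 98.4, -31.7]
```

Call:
apply_moves(deltas=[[10,-25,25,10,0],[10,-50,50,21,0],[10,-69,68,21,0],[10,-40,97,21,0],[10,-10,126,21,0],[10,20,156,21,0],[10,50,187,21,0],[10,87,225,21,0],[10,116,196,21,0],[10,146,166,10,0],[10,175,137,1,0],[10,175,137,-15,0],[10,175,137,-32,0],[10,175,137,-32,0]])

```text
time_s: 14.45
ee_pos: [0.5221, -0.2472, 0.0718]
ee_rot: [[-0.713, 0.701, -0.006], [0.701, 0.713, 0.005], [0.008, -0.001, -1.0]]
force: [-0.7, 1.6, -2.8]
gripper_width: 0.0197
gripper_force: 57.8
```

Call:
apply_moves(deltas=[[10,-4,-4,0,0],[10,-7,-7,0,0],[10,-10,-10,0,0],[10,-12,-12,0,0],[10,-14,-14,0,0],[10,-16,-16,0,0],[10,-18,-18,0,0],[10,-20,-20,0,0],[10,-22,-22,0,0],[10,-24,-24,0,0],[10,-26,-26,0,0],[10,-28,-28,0,0],[10,-30,-30,0,0],[10,-32,-32,0,0],[10,-34,-34,0,0],[10,-36,-36,0,0],[10,-38,-38,0,0],[10,-38,-38,0,0]])

```text
time_s: 15.95
ee_pos: [0.4862, -0.2875, 0.0756]
ee_rot: [[-0.712, 0.702, -0.0], [0.702, 0.712, -0.0], [0.0, -0.0, -1.0]]
force: [0.3, -0.1, -2.5]
gripper_width: 0.0198
gripper_force: 57.8
```

Run:
```python
from h import *
go((8,110,17),(8,40,17))
save('wrist','w8.png')
L=rect('r8.png');hmap(L)
```

```text
now sole [ 8.1 55.5 18.1] F [ 0.3 -0.1 -2.5] t 15.95
(8, 110, 17) [38.4, 38.7, -1.1]
(8, 40, 17) [-10.9, -10.9, -1.1]
  44   .   .   .   .   .   .   .   .   .   .   .   .   .   .   .   .   .   .
  36   .   .   .   .   .   .   .   .   .   .   .   .   .   .   .   .   .   .
  28  29   .  29  29   .   .   .   .   .   .   .   .   .   .   .   .   .  14
  20  39   .  39  30   .   .   .   .   .   .   .   .   .   .   .   .   5  14
  12  52  56  56  36   .   .   .   5   5   5   .   .  10   .   .   5   5  14
   4  66  58  64   .   .   .   5   5   5  16  16  16  16 134 133   5   5  14
  -4  77  76  79   .   .   .   5   5   5  16  16  16  16  16  15   5   5  14
 -12  90  90  89   .   5   5   5   5   5  15  16 181  16  16  15   5   5  14
 -20  98  99  98   .   5   5   5   5   5  16  16 161  16  16  15   5   5  14
 -28 153 111 153   5   5   5   5   5   5  16  16 166   6   7   5   5   5  14
 -36 162   5 162   5   5   5   5   5   5 198 203 203 203 203   5   5   5  14
 -44 166 134 168 131 110  13  12  13  13 203 203 203 203 203   5   5   6  14
```

Call:
apply_moves(deltas=[[10,-6,-6,0,0],[10,-11,-11,-1,0],[10,-11,-11,-2,0],[10,-11,-11,-3,0],[10,-11,-11,-4,0],[10,-11,-11,-4,0]])

```text
time_s: 16.5
ee_pos: [0.4754, -0.2985, 0.0723]
ee_rot: [[-0.713, 0.701, -0.0], [0.701, 0.713, -0.001], [-0.0, -0.001, -1.0]]
force: [-3.4, -0.1, 4.6]
gripper_width: 0.0196
gripper_force: 57.8
```

```bash
python3 -c "
from h import *
go((8,40,60),(-20,-110,60))"
```

```text
now sole [ 8.1 40.1 14.8] F [-3.4 -0.1  4.6] t 16.5
(8, 40, 60) [-0.1, 0.0, 45.2]
(-20, -110, 60) [-125.7, -86.7, 45.2]
```

The sole met resistance at z = 14.8 mm, which fits flat bobbins under it. I'll drag a little towards the left wall, then lift and look from the right end.

Call:
apply_moves(deltas=[[10,2,2,-1,0],[10,4,4,-1,0],[10,6,6,-1,0],[10,6,6,-1,0],[10,6,6,10,0],[10,6,6,45,0],[10,-20,-20,45,0],[10,-45,-45,45,0],[10,-75,-65,45,0],[10,-100,-76,45,0],[10,-126,-87,45,0],[10,-126,-87,45,0],[10,-126,-87,45,0]])

```text
time_s: 17.58
ee_pos: [0.3488, -0.3855, 0.117]
ee_rot: [[-0.711, 0.704, 0.0], [0.704, 0.711, 0.0], [-0.0, 0.001, -1.0]]
force: [-0.5, 0.1, -2.3]
gripper_width: 0.0199
gripper_force: 57.8
```

Run:
```python
from h import *
go((5,-95,17),(5,-30,17),(5,-30,15),(5,-45,14.5))
save('wrist','w9.png')
L=rect('r9.png');hmap(L)
```

```text
now sole [ -20.4 -110.9   59.5] F [-0.5  0.1 -2.3] t 17.58
(5, -95, 17) [29.2, -6.6, -42.5]
(5, -30, 17) [75.0, 39.5, -42.5]
(5, -30, 15) [75.0, 39.5, -44.5]
(5, -45, 14.5) [64.5, 28.9, -45.0]
  44   .   .   .   .   .   .   .   .   .   .   .   .   .   .   .   .   .   .
  36   5   4   .   .   .   .   .   .   .   .   .   .   .   .   .   .   .   .
  28   5   5   5   .   .   .   .   .   .   .   .   .   .   .   .   .   .   .
  20   5   5   5  16   .   .   .   .   .   .   .   .   .   .   .   .   .   .
  12   5   5  15  16  16 143 143 143 143   .   .   .   .   .   .   .   .   .
   4   5   5  15  16 134 142 142 142 142 141   .   8   9  10   7   5   .   .
  -4  16  16  16  14  15   5   5   5   5  16  16  16  16  16   6   5   5   .
 -12  16  16  16   5   5   5   5   5   5  16  16  15  16  16  16   5   5   .
 -20  15  16  15   5   5   5   5   5   5  16  16  16  16  16  15   5   5   5
 -28   5   5   5   5   5   5   5   5   5  16  16  16   5   5   5   5   5  13
 -36   5   5   5   5   5   5   5   5   5   6  15   5  91   5   5   5   5  14
 -44  13  13  13  13  13  13  13  13  13  12   5   5 223   5   5   5   5  14
```

View pics/r9.png

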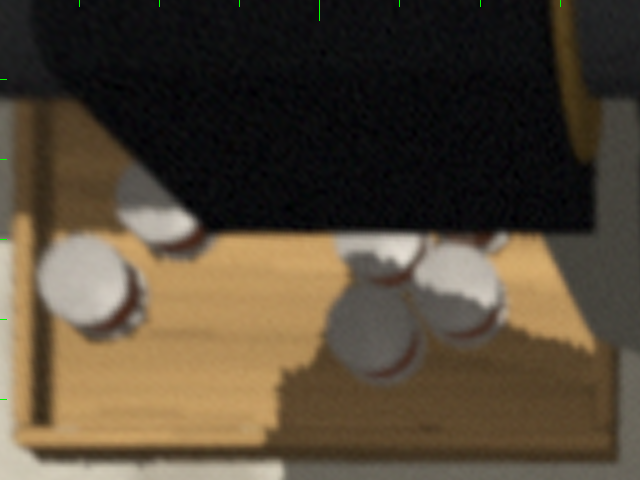

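The view shows two flat bobbins on the left at (85,270) and (165,205), and four visible flat ones on the right. The back strip is hidden by the gripper, so I'll use the side and top cameras' depth there.

```bash
cat >> h.py <<'E'
def ext(n,c=.008):
    w=cloud(n);dx=w[...,:2]-TR;t=TY
    hmap((dx[...,0]*np.cos(t)+dx[...,1]*np.sin(t),-dx[...,0]*np.sin(t)+dx[...,1]*np.cos(t),w[...,2]),c=c)
E
python3 - <<'E'
from h import *
save('side','s9.png',(290,160,370,230),8)
ext('side')
E
```

```text
44 243 257 262 226 264  -1   .  13   7 203 235 246 262 260 253   3  12  88
  36 239 250 254 262 249 246   . 139 141 183 235 238 262 261 256 245 231 114
  28 229 238 246 249 244 240 184 139   3 102 226 233 238 244 241 235 158   4
  20 213 232 229 229 228 173 127 114 141  64 185 210 216 229 216 229 114 113
  12 140 165 183 176 169 141 141 114 140 100 140  15 160 181 142 141   9 140
   4 141 138 142 137 139 142 138 139 140 135 136 140 138 135 137 141 138 137
  -4   . 134   .  13   5   4   2   4   5  12 113  15  15  13   .   . 488  12
 -12  15  14   .   1   3   5   4   2   3   3  11   .  13  14   . 495 495  53
 -20  15  12   2   .   3   3   3   4   6  13  15  16  14  13   1 507  10   9
 -28   .  12   .   2   2   3   6   4  13  13  13 179 173   6   . 516   . 234
 -36   .   .   .   .   .   .   .   .   9   5 241 217 243 243 498 519   4 265
 -44  10   .  11   5  11   .   .   .   .   . 241 241   .  10 515 522 240 416
```

View pics/s9.png

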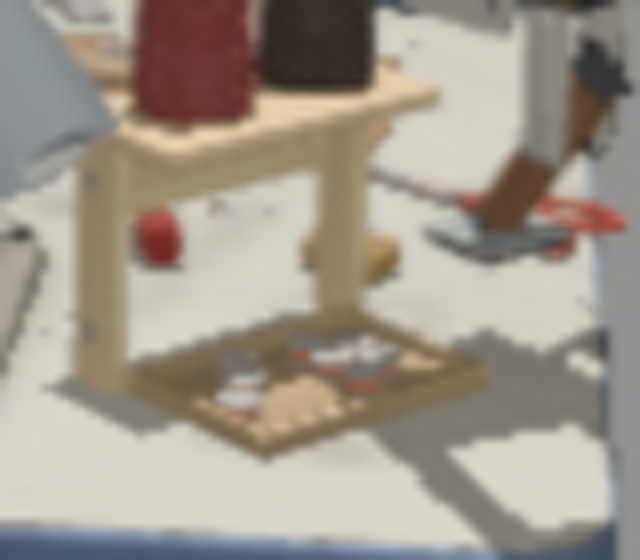

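The side picture shows the left bobbins in a row at (240,358-400) and the right group at (290-395,345-375). All look low. I'll check heights under the shelf with everything above 60 mm masked out.

```bash
sed -i "s/    w=cloud(n);dx/    w=cloud(n);w[w[...,2]>.06]=np.nan;dx/" h.py; python3 -c "
from h import *
ext('side')"
```

```text
44   .   .  10   4   .  -1   .  13   7  11   5   .  11   4   .   3  12  54
  36   .   2   3   6   2   .   .   .   4   3   .   .   .   .   .   .   .   9
  28   .   .   4  13  13  12  12   .   3   9  13   .   .   .   .   .  11   4
  20   .   4   .  10  17  11  13   4   3  11  13  13   .  14   .   .   8   9
  12   .   .  11   .  12   .   .   3   .   5  13  15  15  12   .   .   9  12
   4   .   4  11  14  13  12   3   3   2  14  15   .   .  16  12   .   8  10
  -4   .   .   .  13   5   4   2   4   5  12  13  15  15  13   .   .   6  12
 -12  15  14   .   1   3   5   4   2   3   3  11   .  13  14   .   3   .  11
 -20  15  12   2   .   3   3   3   4   6  13  15  16  14  13   1   1  10   9
 -28   .  12   .   2   2   3   6   4  13  13  13  12  11   6   .   4   .   9
 -36   .   .   .   .   .   .   .   .   9   5   7   4   3   4   .   .   4  11
 -44  10   .  11   5  11   .   .   .   .   .   .   8   .  10   .  10   9  10
```

All eight now read at 16 mm or lower. Three lie at the left, at (58,-10), (38,10) and (26,24), and five at the right. I'll press lightly on the right group and drag it into the right end.

```bash
python3 -c "
from h import *
go((0,-30,50),(0,-30,18),(0,-30,13.5),(0,-48,13.5))"
```

```text
now sole [ -19.8 -109.4   59.4] F [ 0.3  0.2 -2.2] t 17.68
(0, -30, 50) [70.0, 42.4, -9.4]
(0, -30, 18) [70.0, 42.4, -41.4]
(0, -30, 13.5) [70.0, 42.4, -45.9]
(0, -48, 13.5) [57.3, 29.6, -45.9]
```

Call:
apply_moves(deltas=[[10,35,21,-5,0],[10,70,42,-9,0],[10,70,42,-25,0],[10,70,42,-41,0],[10,70,42,-43,0],[10,70,42,-45,0],[10,70,42,-46,0],[10,68,40,-46,0],[10,66,38,-46,0],[10,64,36,-46,0],[10,62,34,-46,0],[10,60,32,-46,0],[10,57,29,-46,0],[10,57,29,-46,0]])

```text
time_s: 18.85
ee_pos: [0.408, -0.3568, 0.0722]
ee_rot: [[-0.713, 0.701, 0.003], [0.701, 0.713, -0.002], [-0.003, 0.001, -1.0]]
force: [1.1, 1.3, 6.0]
gripper_width: 0.0197
gripper_force: 58.0
```

```bash
python3 -c "
from h import *
go((0,-48,40))"
```

```text
now sole [  1.4 -48.8  14.7] F [1.1 1.3 6. ] t 18.85
(0, -48, 40) [-0.4, 1.6, 25.3]
```

Call:
apply_moves(deltas=[[10,0,0,10,0],[10,0,0,25,0],[10,20,20,28,0],[10,40,40,28,0],[10,62,62,28,0],[10,62,62,28,0],[10,62,62,28,0]])

```text
time_s: 19.43
ee_pos: [0.4694, -0.2927, 0.099]
ee_rot: [[-0.715, 0.699, -0.001], [0.699, 0.715, 0.0], [0.0, -0.0, -1.0]]
force: [-0.3, 0.3, -2.2]
gripper_width: 0.02
gripper_force: 58.0
```

Run:
```python
from h import *
go((6,38,18),(6,38,13))
save('wrist','w10.png')
L=rect('r10.png');hmap(L)
save('side','s10.png');ext('side')
```

```text
now sole [-0.2 39.9 41.5] F [-0.3  0.3 -2.2] t 19.43
(6, 38, 18) [3.0, -5.7, -23.5]
(6, 38, 13) [3.0, -5.7, -28.5]
  44   .   .   .   .   .   .   .   .   .   .   .   .   .   .   .   .   .   .
  36   .   .   .   .   .   .   .   .   .   .   .   .   .   .   .   .   .   .
  28   .   .   .   .   .   .   .   .   .   .   .   .   .   .   .   .   .   .
  20   .  53  52   .  52  53   .   .   .   .   .   4   3   .   .   4   5   5
  12   .  53  61   .  62  53   .   .   .  14  16  16  16  16  16   5 143 143
   4   . 135 135 136 136 136   .   .   4  16  16  16  16  16 136 140 142 142
  -4   .   .  87  81  86   .   .   .   5  16  16  16   5  15  15  16  16  14
 -12   6   .  97  93  97   .   5   5   5   5  15  15  16  16  16  16  16  14
 -20   6   . 113 114 113   .   5   5   5   5   5  16  16 204  15  16  16  13
 -28   5   5 120 121 120   5   5   5   5   5   5  15  16  84   6   5   5  14
 -36   5   5 176 135 176   5   5   5   5   5   5   5   5 189 226   5   5  14
 -44  13  13 186  13 186  13  12   5   5   5   5 222 227 226 227 226  12  14
  44  13   6   9   7   1  11   .   .   3   .   3   .   .   . 
[... 162 characters left out ...]
  5   7
  20  51  46  49  12  15  16  15   .   .   8  14  13   .   .  12   .   8   8
  12  49  51  46  14  12  15   4   1  15   1  15  14  14  11   .   2   4  10
   4   .  59  58  17  10  12  44   3   2  13  15  14   7  13  13   .   .  11
  -4  50  51  56  14  40   4  37   2   1  10  14   .  13   .  12  14  12   .
 -12  39  51  58   1  50  52  46   2   3  11  12  13   9   .  14  12  13  11
 -20  49  50  49  57  47  50  51   5   2   4   3   8  15  13  14  13  10  10
 -28  15  46  45  50  49  29  34   2   3   3   .   9  14  14   4   3   9  12
 -36   .   .   .   .   .   .   .   4   .   .   3  17  13   .   3   .   .  10
 -44   .   .  11   .  11   .   .   0   .   .   .   .   .   0   .   9   .  13
```

View pics/r10.png

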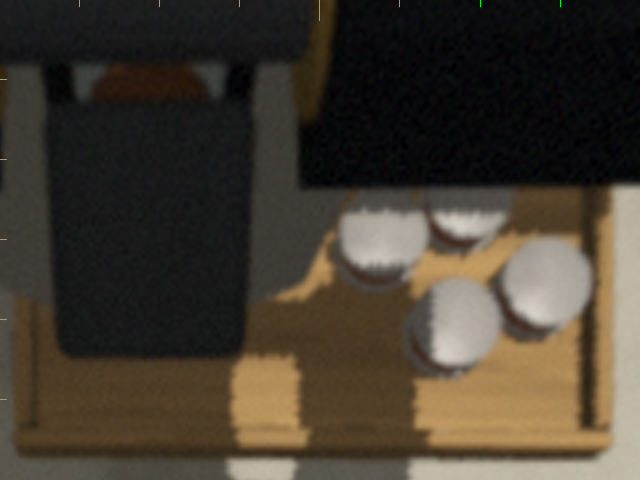

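The view shows four flat bobbins on the right at (380,240), (470,215), (455,325) and (547,285), with the fifth at the back. All read at 16 mm or lower. Now I'll tamp the left half.

Call:
apply_moves(deltas=[[10,4,-5,-12,0],[10,4,-5,-23,0],[10,4,-5,-26,0],[10,4,-5,-27,0],[10,4,-5,-28,0],[10,4,-5,-29,0],[10,4,-5,-30,0],[10,4,-5,-30,0]])

```text
time_s: 20.2
ee_pos: [0.4721, -0.3003, 0.072]
ee_rot: [[-0.712, 0.702, 0.001], [0.702, 0.712, -0.002], [-0.002, -0.001, -1.0]]
force: [-9.9, 4.4, 30.6]
gripper_width: 0.0192
gripper_force: 58.0
```

Call:
apply_moves(deltas=[[10,0,0,0,0],[10,0,0,0,0],[10,0,0,0,0],[10,0,0,0,0],[10,0,0,4,0],[10,0,0,20,0],[10,0,0,30,0],[10,0,0,30,0]])

```text
time_s: 20.87
ee_pos: [0.4732, -0.3005, 0.1]
ee_rot: [[-0.712, 0.702, 0.002], [0.702, 0.712, -0.002], [-0.003, 0.0, -1.0]]
force: [0.8, -0.4, -1.8]
gripper_width: 0.02
gripper_force: 58.0
```

Run:
```python
from h import *
go((2,-38,40),(2,-38,18),(2,-38,11))
save('side','s11.png');ext('side')
save('wrist','w11.png');w,_=wcloud()
dx=w[...,:2]-TR;t=TY;lx=(dx[...,0]*np.cos(t)+dx[...,1]*np.sin(t))*1e3;ly=(-dx[...,0]*np.sin(t)+dx[...,1]*np.cos(t))*1e3;z=w[...,2]*1e3
w2=cloud('side')
d2=w2[...,:2]-TR;sx=(d2[...,0]*np.cos(t)+d2[...,1]*np.sin(t))*1e3;sy=(-d2[...,0]*np.sin(t)+d2[...,1]*np.cos(t))*1e3;sz=w2[...,2]*1e3
m=(sx>-30)&(sx<40)&(sy>0)&(sy<80)&(sz>35)&(sz<62)
print('sole pts',m.sum(),[(a,sz[m&(abs(sx-a)<4)].max().round(1)) for a in range(-18,32,6) if (m&(abs(sx-a)<4)).any()])
```

```text
now sole [ 8.  37.1 42.5] F [ 0.8 -0.4 -1.8] t 20.87
(2, -38, 40) [-57.2, -49.1, -2.5]
(2, -38, 18) [-57.2, -49.1, -24.5]
(2, -38, 11) [-57.2, -49.1, -31.5]
  44   9   4  13   9   1  12   .  10   .   4   3   5   .   .   8   8   .  32
  36  44   3   5   0   5  11   .   3   4   2   9   .   .   .   .   4  12   .
  28  54  51   3  42  15  15  13   .   .   5   1   .   .   .   .   .  13   6
  20  52  40  58   .  14  13   .   2   2  16  14  14   .  14   .   .   3  11
  12  54   5  55  14  13   3  45  36   2  10  15  14  13   .   .   4   .   7
   4  50  54  59  43  46  44   2   4   .  14  13  14  15  15  13   .   .  11
  -4  51  52  56  56  53   3  51  41   5   7  15  12   4  12   .  13  12   .
 -12  49  50  52  51  50  49  46  44  13  14   8   1  13   .  14   .  13   .
 -20  36  48   5   4  42  52  41   4   3   2   3  15   .  14  10  13  11  11
 -28  12   4   4   2   3   2   .   2   2   2   4  10  12  15   2   2   1   7
 -36   .   .   .   .   .   .   .   .   .   6   .  13  11   5   .   .  10  11
 -44   .   .   .   .   .   .   .   .   .   .   .   .   .   7   .   .  10   9
sole pts 100 [(-18, np.float64(54.0)), (-12, np.float64(61.4)), (-6, np.float64(58.9)), (0, np.float64(58.9)), (6, np.float64(60.0)), (12, np.float64(60.0)), (18, np.float64(60.7)), (24, np.float64(58.1)), (30, np.float64(54.0))]
```

Call:
apply_moves(deltas=[[10,-20,-17,-2,0],[10,-40,-34,-2,0],[10,-57,-49,-2,0],[10,-57,-49,-14,0],[10,-57,-49,-24,0],[10,-57,-49,-27,0],[10,-57,-49,-28,0],[10,-57,-49,-29,0],[10,-57,-49,-30,0],[10,-57,-49,-31,0],[10,-57,-49,-31,0],[10,-57,-49,-31,0],[10,-57,-49,-31,0]])

```text
time_s: 22.05
ee_pos: [0.4147, -0.3483, 0.0716]
ee_rot: [[-0.714, 0.7, -0.002], [0.7, 0.714, -0.002], [-0.0, -0.003, -1.0]]
force: [-14.0, 7.3, 38.3]
gripper_width: 0.0197
gripper_force: 58.0
```

Call:
apply_moves(deltas=[[10,0,0,4,0],[10,0,0,20,0],[10,0,0,35,0],[10,-28,28,35,0],[10,-56,56,40,0],[10,-72,72,45,0],[10,-72,72,45,0]])

```text
time_s: 22.63
ee_pos: [0.3403, -0.2707, 0.1114]
ee_rot: [[-0.714, 0.7, -0.004], [0.7, 0.714, 0.006], [0.007, 0.001, -1.0]]
force: [-0.1, 1.3, -2.7]
gripper_width: 0.0199
gripper_force: 58.0
```

Run:
```python
from h import *
go()
save('side','s12.png');ext('side')
save('top','t12.png');ext('top')
w=cloud('top')
print('table free?')
for x in np.arange(.56,.30,-.02):
    print('%.2f'%x,*['%4.0f'%(1e3*np.nanmax(w[...,2][m])) if (m:=(abs(w[...,0]-x)<.01)&(abs(w[...,1]-y)<.01)).any() else '   .' for y in np.arange(.38,.10,-.02)])
```

```text
now sole [-107.3  -35.4   53.9] F [-0.1  1.3 -2.7] t 22.63
  44   9  12   7   3  13   .  10   8  11  14  11   .  12   5  12   1   7  35
  36   .   .   2   3   2  13   .   .   3   4   3   .   .   .   .   .   9  11
  28   .   4   3  12  16  14  13   4   2   .  13   .   .   .   .   .   .   4
  20   .   5   .  13  16  14   .   2   6  13  15  14   .  14   .   .   1  12
  12   .   .   8  14  14  10   3   2   4  14  12  15  14   .   .   .   9   9
   4   .   3  15  13   .   5   3   .   5  12  15  13  14  14  14   .   .  10
  -4  12   .  14  12  11   4   4   4   .  10  12  10  13  11   .  13   .  12
 -12  13  14   .   2   4   1   .   2   3  12  13   .  13   .  13  15  13   2
 -20  14  15   5   5   2   2   1   4   2  14   2  14  11  13  10  13  12  10
 -28   .   3   4   2   3   4   .   3   6   3   3  11  16  13   .   4   5   8
 -36   .   5   .   .   .   .   .   .   .   .   .   .   .   4   .   .  11  12
 -44   .   .   .   .   .   3   .   .   .   .   .   .   .   0   8   .   .   8
  44   .   .   .   .   .   .   .   .   .   .   .   .   .   .   .   .   .   .
  36   .   .   .   .   .   .   .   .   .
[... 1238 characters left out ...]
    4    6    7    9    7    6    4    7    4 -771 -770 -773
0.44    7    8    7    6    6    6    5    9    5    6    6    2 -773 -771 -767
0.42    5    5    5    8    7    7    7    8    3    5    3    4 -769 -770 -772
0.40    7    8    4    6    4    6   10    7    8    7    4    4 -768 -761 -765
0.38    4    4    8    6    5    5    6    7    7    9    7    6 -774 -770 -765
0.36  -64   -9    3    6    3    5    5    8    5    6    6 -767 -774 -764 -767
0.34 -774 -768 -769 -766 -770 -769 -772    1    2    3 -773 -772 -770 -765 -766
0.32 -768 -773 -773 -769 -772 -771 -777 -765 -767 -773 -765 -770 -769 -773 -769
0.30 -763 -768 -767 -768 -764 -763 -767 -769 -769 -765 -771 -775 -765 -764 -767
```

All eight lie flat at 15-16 mm: three on the left, reaching to y ≈ +69, and five on the right, reaching to y ≈ -68. I'll return the tamper to its original spot.

Call:
apply_moves(deltas=[[10,-5,15,20,7],[10,-5,35,40,14],[10,0,60,55,21],[10,0,90,55,28],[10,5,120,55,35],[10,10,150,55,42],[10,15,180,55,49],[10,20,210,55,56],[10,25,240,55,63],[10,30,270,55,70],[10,30,300,55,77],[10,30,330,55,84],[10,30,355,55,91],[10,35,380,55,98],[10,40,405,55,105],[10,45,425,55,109],[10,50,445,40,109],[10,57,460,20,109],[10,63,473,0,109],[10,63,473,-20,109]])

```text
time_s: 24.4
ee_pos: [0.4093, 0.1997, 0.0915]
ee_rot: [[-0.429, -0.903, 0.003], [-0.903, 0.429, 0.001], [-0.002, -0.002, -1.0]]
force: [0.4, 0.6, -0.9]
gripper_width: 0.0197
gripper_force: 58.0
```

Run:
```python
from h import *
s=read_state();print(s['ee_pos'].round(4),s['force'].round(1),s['time_s'])
save('side','s13.png');w=cloud('side')
m=(abs(w[...,0]-.425)<.06)&(abs(w[...,1]-.24)<.06)&(w[...,2]>.01)&(w[...,2]<.065)
q=w[m];A=np.c_[q[:,:2]-q[:,:2].mean(0),np.ones(len(q))]
print(len(q),np.percentile(q[:,2],[5,25,50,75,95]).round(3))
```

```text
[0.4093 0.1997 0.0915] [ 0.4  0.6 -0.9] 24.4
339 [0.036 0.042 0.044 0.047 0.062]
```

Call:
apply_moves(deltas=[[10,-3,2,-12,0],[10,-3,2,-22,0],[10,-3,2,-27,0],[10,-3,2,-30,0],[10,-3,2,-32,0],[10,-3,2,-33,0],[10,-3,2,-34,0],[10,-3,2,-34,0],[10,-3,2,-34,0]])

```text
time_s: 25.2
ee_pos: [0.404, 0.1989, 0.0591]
ee_rot: [[-0.431, -0.902, 0.001], [-0.902, 0.431, 0.0], [-0.001, -0.001, -1.0]]
force: [0.5, 0.4, -2.9]
gripper_width: 0.0198
gripper_force: 58.0
```

Call:
apply_moves(deltas=[[10,0,0,-1,0],[10,0,0,-2,0],[10,0,0,-3,0],[10,0,0,-3,0],[10,0,0,-3,0]])

```text
time_s: 25.62
ee_pos: [0.4039, 0.1989, 0.0567]
ee_rot: [[-0.431, -0.902, 0.001], [-0.902, 0.431, 0.0], [-0.0, -0.001, -1.0]]
force: [-2.5, -1.4, 9.3]
gripper_width: 0.0198
gripper_force: 58.0
```

Call:
apply_moves(deltas=[[70,0,0,2,0],[70,0,0,2,0],[70,0,0,2,0],[70,0,0,2,0],[70,0,0,2,0],[70,0,0,2,0],[70,0,0,2,0],[70,0,0,2,0],[70,0,0,20,0],[70,0,0,50,0],[70,0,0,85,0],[70,0,0,120,0],[70,-20,-30,160,0],[70,-40,-80,180,0],[70,-60,-120,180,0],[70,-60,-150,180,0],[70,-60,-150,180,0],[70,-60,-150,180,0]])

```text
time_s: 27.12
ee_pos: [0.3433, 0.0464, 0.2363]
ee_rot: [[-0.435, -0.9, 0.002], [-0.9, 0.435, -0.001], [0.0, -0.002, -1.0]]
force: [0.1, 0.0, 0.0]
gripper_width: 0.0702
gripper_force: 0.0
```

Run:
```python
from h import *
s=read_state();print(s['ee_pos'].round(3),s['gripper_width'],s['time_s'])
save('top','t14.png');save('side','s14.png')
a=cv2.imread('pics/t14.png')[145:245,180:500];b=cv2.imread('pics/s14.png')[130:310,280:390]
A=cv2.resize(a,None,fx=2.4,fy=2.4,interpolation=2);B=cv2.resize(b,None,fx=2,fy=2,interpolation=2)[:350]
c=np.zeros((A.shape[0]+B.shape[0],max(A.shape[1],B.shape[1]),3),np.uint8);c[:A.shape[0],:A.shape[1]]=A;c[A.shape[0]:,:B.shape[1]]=B
cv2.imwrite('pics/f.png',c);print(c.shape)
ext('top')
```

```text
[0.343 0.046 0.236] 0.07018374233671458 27.1167
(590, 768, 3)
  44   .   .   .   .   .   .   .   .   .   .   .   .   .   .   .   .   .   .
  36   .   .   .   .   .   .   .   .   .   .   .   .   .   .   .   .   .   .
  28   3   7   9   8  14  16  13   5   5  15  16  14   6   5   5   5   6  10
  20   2   3   6  12  17  16  12   4   4  16  17  19  14  18   7   7   3  12
  12   5   7  16  18  16  13   4   6   6   5  18  14  17  15  13   7   3  12
   4   5   6  18  17  17  10   6  11   5  16  17  15  18  16  14   6   7  13
  -4  16  17  12  10  11   5   8   6   9  16  17  18   9  11  14  16   9  15
 -12  19  18  17   3   5   5   6   4   4   6  16  11  14  10  17  17  16  15
 -20  15  16  13   5   7   6   5   8   8   6   3  15  18  14  17  15  14  14
 -28   8   6   7   4   9   4   7   7   5   7   5  15  16  15   6   7   7  14
 -36   4   7   5   7   7   4   5   7   6   6   4   7   9  10   5   7   7  13
 -44   8   6   5   7   5   8   4   5   5   7   7   6   7   6   5   4  10  16
```

View pics/f.png

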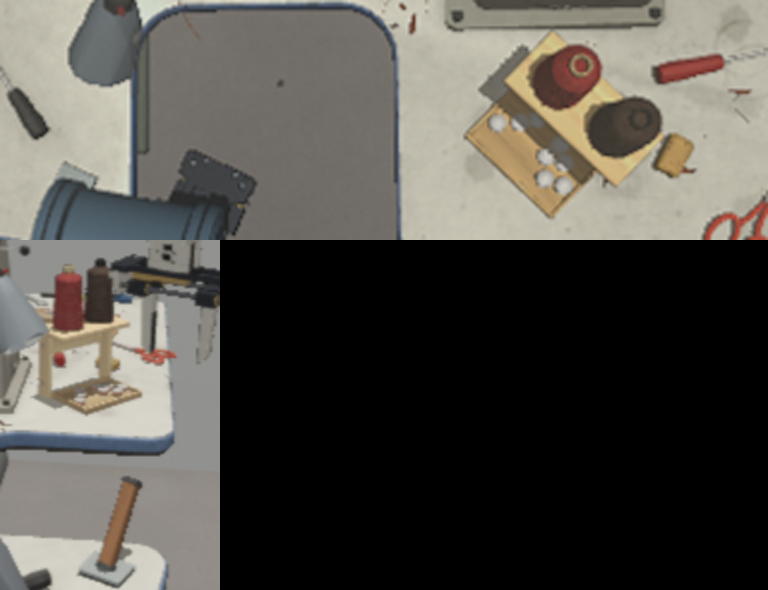

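The tamper stands sole-down at (108,565) with the gripper clear of it. The bobbins lie flat in both ends of the tray at (485-520,125) and (545-565,155-185). The cones and the wax block have not moved. Handing in.

```bash
python3 -c "
from bench import *
print(finish_job())"
```

```text
the job is handed in; nothing more can be done
None
```

I handed the job in at about 27 s: all eight bobbins measured flat in one layer reaching both ends of the tray, tamped left half then right (33 N, then 40 N), the tamper is standing clear on the table, and the cones and wax block look unmoved.

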